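# Load transducers into the vacuum test chamber

### The job

Vent the vacuum test chamber by turning its red valve lever fully open, and leave it open while you lift the blue cover off, lay it handle up in the middle of the black mat, and stand every green-banded transducer upright on the chamber floor. When all are in, put the cover back so it sits flush on the rim, and only then turn the valve lever fully closed. The red-banded transducers are rejects: leave them and everything else on the bench alone.

Things in the scene. Friction and masses are not known exactly. Their poses are not given: they have to be found in the camera images.
- chamber: Fixed open-topped aluminium box, outside 168 (x) x 180 (y) x 88 mm high, walls and floor 8 mm, inside 152 (x) x 164 (y) x 80 mm deep. Origin: centre of its underside; z up. A vent pipe (55 mm up) runs 120 mm out of its -y wall and carries the brass ball valve. A small gauge stands out from the -x wall.
- chamber_floor (a point): Centre of the chamber's inner floor (8 mm above the bench), axes as the chamber's.
- chamber_rim (a point): Centre of the chamber's mouth, at the height of its rim (88 mm above the bench), axes as the chamber's.
- vent_lever (a joint): Angle of the valve lever, rad: 0 = fully closed (points to the chamber's -x, across the pipe), 1.571 = fully open (points to the chamber's -y, along the pipe, away from the box). Vertical axis, anticlockwise from above as it opens, hard stops at both ends, friction about 0.12 N m, stays where left. Starts within 0.2 rad of closed.
- vent_pivot (a point): Point on the lever's vertical turning axis at the mid height of the lever, 105 mm above the bench; 160 mm from the chamber's centre along its -y.
- vent_grip (a point): Place to pinch the lever, at its mid height, 80 mm from the pivot; turns with the lever. The red lever is a flat bar 18 mm wide, 10 mm thick, reaching 102 mm from the pivot; free space below it beyond 25 mm from the pivot, down to the pipe (top at 65 mm, within 50 mm of the pivot).
- cover: Loose blue cover, 0.45 kg: plate 176 (x) x 188 (y) x 8 mm. Origin: centre of the plate's underside, at chamber_rim when seated (as at the start); z up. Below it a rubber locating block 142 (x) x 154 (y) x 8 mm drops into the chamber mouth, 5 mm to spare each side; fits either way round, not turned by a quarter. On the mat it rests on this block, origin 12 mm above the bench.
- cover_grip (a point): Middle of the cover's black bar handle, 43 mm above the cover's origin. The bar lies along the cover's y, 110 mm long, 16 mm wide (x), 14 mm thick (z), with 28 mm free under it between two posts 46 mm either side of the middle.
- mat: Fixed black rubber mat, 215 (x) x 230 (y) x 4 mm, where the cover is laid. Origin: centre of its underside; z up.
- good1: Green-banded transducer (2 to 4 of the four are present): steel puck 60 mm across and 28 mm high, with a grey upright stub 24 mm across on top of it reaching 66 mm above the bottom; green top ring and band. About 0.22 kg. Origin: centre of its underside; z up along the stub. To be loaded.
- good2: Green-banded transducer (2 to 4 of the four are present): steel puck 60 mm across and 28 mm high, with a grey upright stub 24 mm across on top of it reaching 66 mm above the bottom; green top ring and band. About 0.22 kg. Origin: centre of its underside; z up along the stub. To be loaded.
- good3: Green-banded transducer (2 to 4 of the four are present): steel puck 60 mm across and 28 mm high, with a grey upright stub 24 mm across on top of it reaching 66 mm above the bottom; green top ring and band. About 0.22 kg. Origin: centre of its underside; z up along the stub. To be loaded.
- good4: Green-banded transducer (2 to 4 of the four are present): steel puck 60 mm across and 28 mm high, with a grey upright stub 24 mm across on top of it reaching 66 mm above the bottom; green top ring and band. About 0.22 kg. Origin: centre of its underside; z up along the stub. To be loaded.
- bad1: Rejected transducer, the same shape with red bands. To be left alone.
- bad2: Rejected transducer, the same shape with red bands. To be left alone.
- multimeter: Bystander: yellow handheld multimeter, 150 x 80 x 36 mm. Origin at its underside. To be left alone.
- mouse: Bystander: black computer mouse, 105 x 62 x 30 mm. Origin at its underside. To be left alone.
- marker: Bystander: white and green marker pen lying down, 125 x 16 x 16 mm. Origin at its underside. To be left alone.
- wedge: Bystander: steel step wedge, 125 x 50 mm, 12 to 52 mm high. Origin at its underside. To be left alone.
- driver: Bystander: screwdriver lying behind the chamber. Origin at its underside. To be left alone.
Not all that is in view belongs to the job. Leave any white or yellow look-alike of the good3 alone.

How it is judged:
By the outcome, as a careful person would: the job done as asked, in the order asked, and still so for the second after the job is handed in, with the robot touching nothing.
Of good1, good2, good3, good4 only 2 to 4 are there at a start; the rules pass over those that are not, and their reading is None.
At some moment in a run one of good1, good2, good3, good4 may be knocked a few centimetres aside while the robot is not near it.
Once in a run the grip may slacken for a moment while it holds something.
It also fails if it takes over 210 s, if anything falls off the work surface, if the arm or the gripper's body presses on something with over 40 N, if the wrist force passes 120 N, or if a joint passes its speed limit or range.

### The arm

A 7-joint arm with a two-finger parallel gripper is mounted at the origin on the work surface. World frame = base frame: x ahead of the robot, y to its left, z up, the work surface at z = 0. Lengths are in m, angles in degrees, forces in N, time in s.
With the tool pointing down it reaches from about 0.35 to 0.9 m from the base axis. Payload 19.9 kg.
Tool frame: the origin (TCP) lies between the finger pads; the fingertips stand 19 mm ahead of it and the grasp point (between the pads) is the TCP; z points along the fingers, y is the line along which they close (so a half turn about z gives the same grasp; the last joint's range is limited). The gripper opens to 94 mm and grips with 3 to 60 N. Pads are 16 mm wide; open, the fingers measure 119 mm over their backs; the gripper's body (75 mm by 177 mm) begins 78 mm behind the grasp point.
Start: joints at [61.049, 23.915, -0.59, 92.452, 0.269, 63.638, -3.037], TCP at [0.28, -0.559, 0.187] pointing down, gripper open.
Joint ranges: [-161.28, 161.28], [-22.2, 115.67], [-73.04, 71.86], [3.21, 147.25], [-68.34, 248.33], [10.77, 114.83], [-161.83, 161.83]. Speed limits (degrees/s): [108.29, 108.29, 136.94, 136.94, 172.46, 172.46, 172.46].

### API

Orientations are given as [roll, pitch, yaw] about the fixed x, y, z axes, in that order (R = Rz(yaw) Ry(pitch) Rx(roll)).
In Python, from cell import robot, read_state, imaging, job_done gives the robot as it stands. The module is installed in compiled form; this text tells all that it offers. Calls block until the motion is done:
- robot.move_ptp(position, orientation): joint-space move of the TCP to a pose.
- robot.line_to(position, frame=None, speed=0.15, stop_force=None): straight line of the TCP; frame=None keeps the orientation; speed is the mean speed in m/s. With stop_force (N) it stops when the force on the tool has changed by that much, and returns True; else False.
- robot.movej(angles): joint-space move.
- robot.move_gripper(opening, f_grip=None): finger opening in m; f_grip is the grip in N (None keeps the last); returns when the fingers have stopped.
- robot.pause(seconds).
- robot.inverse_kinematics(position, orientation): joint angles nearest the present ones, or None.
- read_state(): the state.
- imaging.read_camera(name): name is "side" or "top"; returns a dict with "pixels" (400x640x3 uint8, red, green, blue), "K" (3x3 intrinsics, pixels), "dist" ([k1, k2, p1, p2, k3] as OpenCV has them; the pictures are not rectified), "world_to_cam" (4x4, takes a point from world to camera coordinates). Camera axes: x right, y down, z forward; pixel columns grow to the right and rows downward; lengths in m; the calibration is good to about 2 mm. A picture is of the moment at which its call begins. There is no depth.
A pose or a line that the arm cannot do raises robot.MotionError and nothing moves.
- job_done(): hands the job in; it is judged then, once.
The state is a dict: "t": time; "joints": joint angles; "joint_velocities": joint speeds; "joint_torque": joint torques, N m; "tool_pos": TCP position; "eef_rot": TCP orientation; "force": force on the tool from outside, world axes, zero at the start; "torque": the same for the moment, N m; "gripper_width": finger opening in m; "grasp_force": force on a finger pad.
Only numpy, scipy, OpenCV 4.12 (cv2) and the standard library are available. Lean on these libraries where they do the work, as an engineer would, in place of code of your own. Each camera call takes 0.05 s, during which the arm holds its last target. There are 200 camera calls.

## Working session

There is one attempt and no reset: what is moved stays moved. The work goes in short steps, each a Python script; the robot and the scene stay as the last script left them, time stands still between calls to the robot, and variables do not carry over. Pictures are saved under pics/ and viewed, at most 14 in all, crops included, and the job is handed in when it is done.

```bash
mkdir -p pics; python3 - <<'E'
from cell import robot, read_state, imaging
import cv2
for n in("top","side"):
    c=imaging.read_camera(n); cv2.imwrite(f"pics/{n}0.png",c["pixels"][:,:,::-1])
    print(n,c["K"],c["dist"],c["world_to_cam"])
print(read_state())
E
```

```text
top [[455.54874984   0.         324.51653803]
 [  0.         455.54874984 194.78449907]
 [  0.           0.           1.        ]] [-0.02129497  0.          0.          0.          0.        ] [[-0.11985954 -0.99278721  0.00269332 -0.05351366]
 [-0.97058026  0.11660699 -0.21065793  0.6218898 ]
 [ 0.20882444 -0.02786345 -0.97755613  1.28086187]
 [ 0.          0.          0.          1.        ]]
side [[405.8588487    0.         314.51963883]
 [  0.         405.8588487  198.45180678]
 [  0.           0.           1.        ]] [0.0153516 0.        0.        0.        0.       ] [[ 0.99155196 -0.12923748 -0.01106273 -0.58956577]
 [-0.0743659  -0.49653004 -0.86482809  0.08842317]
 [ 0.10627522  0.85834468 -0.5019462   1.24434555]
 [ 0.          0.          0.          1.        ]]
{'t': 0.1, 'joints': array([61.0480289 , 23.94495173, -0.59184079, 92.47879734,  0.27020959,
       63.63857526, -3.03815742]), 'joint_velocities': array([ 0.04108913, -0.02525622,  0.03463593, -0.03517713,  0.07868072,
        0.00775509, -0.00432611]), 'joint_torque': array([ 1.13389873e-03, -8.52576256e+01,  6.39612302e-01, -4.26696503e+01,
       -4.88906319e-02,  1.63932057e-02,  3.23103677e-05]), 'tool_pos': array([ 0.27944811, -0.55867399,  0.18680816]), 'eef_rot': array([-1.79939240e+02,  5.01001297e-03,  2.65749629e+01]), 'force': array([ 0.96400623,  0.39530697, -0.15185347]), 'torque': array([-0.02795153,  0.03723262, -0.04018908]), 'grasp_force': 0.0, 'gripper_width': 0.09370978524642208}
```

View pics/top0.png

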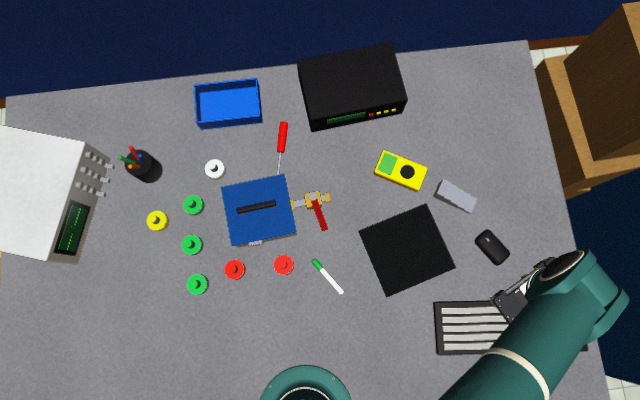

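View pics/side0.png

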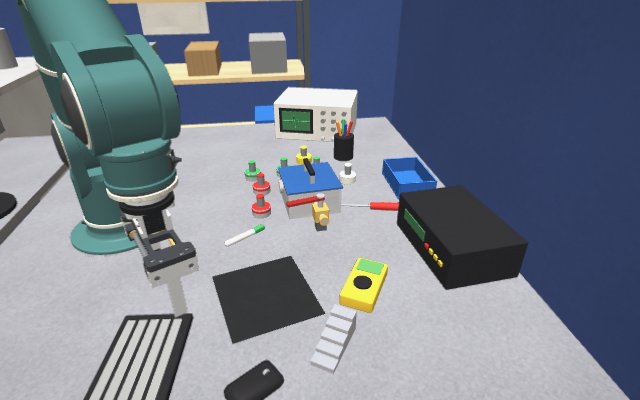

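```bash
cat > h.py <<'E'
import numpy as np, cv2
from cell import robot, read_state, imaging, job_done
def cam(n): return imaging.read_camera(n)
def proj(c,P):
    W=c["world_to_cam"]; r,_=cv2.Rodrigues(W[:3,:3])
    return cv2.projectPoints(np.array(P,float).reshape(-1,1,3),r,W[:3,3],c["K"],np.array(c["dist"]))[0].reshape(-1,2)
def und(c,uv): return cv2.undistortPoints(np.array(uv,float).reshape(-1,1,2),c["K"],np.array(c["dist"])).reshape(-1,2)
def onplane(c,uv,z):
    n=und(c,uv); W=c["world_to_cam"]; R=W[:3,:3]; o=-R.T@W[:3,3]
    d=np.c_[n,np.ones(len(n))]@R
    return (o+d*((z-o[2])/d[:,2])[:,None])
def tri(a,ua,b,ub):
    X=cv2.triangulatePoints(a["world_to_cam"][:3],b["world_to_cam"][:3],und(a,ua).T,und(b,ub).T)
    return (X[:3]/X[3]).T
def hsv(c): return cv2.cvtColor(c["pixels"],cv2.COLOR_RGB2HSV)
def mask(c,lo,hi): return cv2.inRange(hsv(c),np.array(lo),np.array(hi))
def blobs(m,amin=15):
    n,l,s,ce=cv2.connectedComponentsWithStats(m)
    return [(s[i,4],ce[i].round(1).tolist(),l==i) for i in range(1,n) if s[i,4]>=amin]
GREEN=((45,120,60),(80,255,255)); BLUE=((105,150,60),(118,255,255)); RED=((0,180,90),(6,255,255))
E
python3 - <<'E'
from h import *
t,s=cam("top"),cam("side")
for n,c in(("t",t),("s",s)):
    for k,v in dict(G=GREEN,B=BLUE,R=RED).items():
        print(n,k,[(a,p) for a,p,_ in blobs(mask(c,*v))])
a=cv2.resize(t["pixels"][150:300,140:340],None,fx=4,fy=4,interpolation=cv2.INTER_CUBIC)[:600]
b=cv2.resize(s["pixels"][130:250,220:380],None,fx=5,fy=5,interpolation=cv2.INTER_CUBIC)
cv2.imwrite("pics/ca.png",a[:,:,::-1]);cv2.imwrite("pics/cb.png",b[:,:,::-1])
E
```

```text
t G [(np.int32(69), [346.0, 115.9]), (np.int32(265), [387.1, 163.7]), (np.int32(61), [126.5, 159.7]), (np.int32(262), [192.2, 203.9]), (np.int32(41), [76.3, 217.7]), (np.int32(23), [61.7, 237.0]), (np.int32(32), [69.0, 241.4]), (np.int32(277), [190.7, 244.1]), (np.int32(62), [316.6, 263.9]), (np.int32(296), [196.3, 283.8])]
t B [(np.int32(19), [247.2, 5.6]), (np.int32(27), [261.0, 4.4]), (np.int32(23), [600.3, 5.9]), (np.int32(26), [608.9, 2.1]), (np.int32(20), [250.9, 8.3]), (np.int32(15), [288.9, 4.7]), (np.int32(19), [275.1, 9.5]), (np.int32(18), [441.4, 16.2]), (np.int32(45), [257.6, 20.5]), (np.int32(32), [327.2, 17.4]), (np.int32(1887), [361.5, 38.5]), (np.int32(43), [424.4, 17.8]), (np.int32(18), [454.6, 18.3]), (np.int32(905), [234.5, 47.8]), (np.int32(17), [308.2, 18.1]), (np.int32(19), [349.1, 21.8]), (np.int32(26), [447.2, 20.9]), (np.int32(28), [220.9, 23.6]), (np.int32(17), [302.5, 22.8]), (np.int32(18), [485.9, 26.7]), (np.int32(17), [290.6, 28.1]), (np.int32(45), [206.6, 39.2]), (np.int32(23), [276.0, 35.2]), (np.int32(15), [192.5, 35.7]), (np.int32(25), [444.1, 37.8])
[... 725 characters left out ...]
5, 120.1]), (np.int32(22), [300.8, 120.4]), (np.int32(32), [342.7, 125.0]), (np.int32(16), [316.2, 158.0]), (np.int32(16), [283.5, 158.9]), (np.int32(17), [251.4, 161.9]), (np.int32(48), [252.6, 171.1]), (np.int32(50), [258.6, 228.0])]
s B [(np.int32(330), [263.9, 113.4]), (np.int32(32), [344.7, 130.0]), (np.int32(1443), [407.2, 175.1]), (np.int32(1300), [308.6, 178.4])]
s R [(np.int32(31), [349.0, 128.0]), (np.int32(20), [260.0, 174.9]), (np.int32(50), [261.0, 184.7]), (np.int32(17), [261.0, 189.3]), (np.int32(25), [259.9, 195.6]), (np.int32(135), [302.6, 200.9]), (np.int32(70), [260.8, 206.2]), (np.int32(129), [385.0, 206.2]), (np.int32(23), [261.0, 211.7]), (np.int32(18), [426.2, 245.4])]
```

View pics/ca.png

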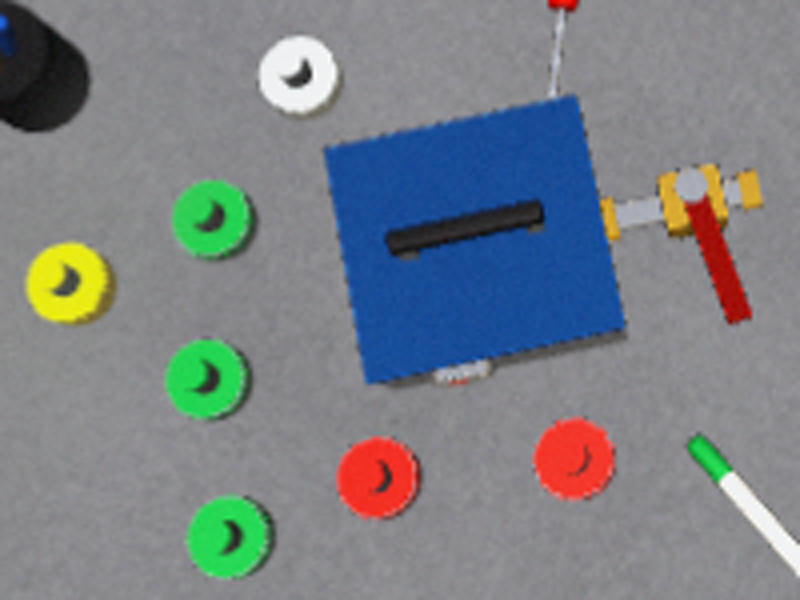

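View pics/cb.png

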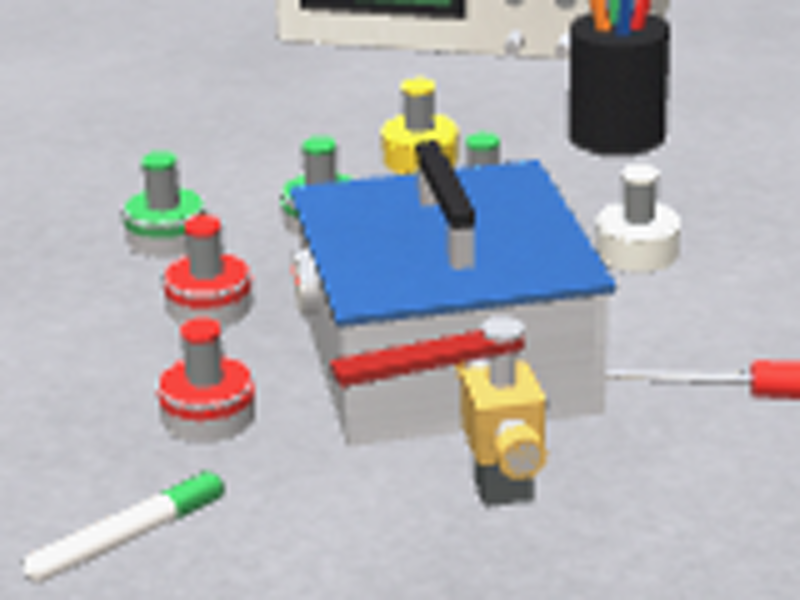

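Top view: greens at (192,204), (191,244), (196,284); rejects with red at (234,269), (283,264); look-alikes white (215,169), yellow (157,221). The crop confirms the three green ones as the ones meant. Cover at (258,210), handle (256,206), lever tip (321,229), mat (407,250).

```bash
cat >> h.py <<'E'
def rect(c,m,z):
    m=cv2.morphologyEx(m.astype(np.uint8),cv2.MORPH_CLOSE,np.ones((9,9)))
    cn=max(cv2.findContours(m,cv2.RETR_EXTERNAL,cv2.CHAIN_APPROX_NONE)[0],key=cv2.contourArea)
    P=onplane(c,cn.reshape(-1,2),z)[:,:2].astype(np.float32)
    (x,y),(w,h),a=cv2.minAreaRect(P*1000)
    if w>h: w,h,a=h,w,a-90     # long side = y axis at yaw a
    return x/1000,y/1000,w,h,(a+90)%180-90,cv2.boxPoints(((x/1000,y/1000),(w/1000,h/1000),a))
def greens(c,z=.028):
    out=[]
    for a,p,l in blobs(mask(c,*GREEN),150):
        cn=cv2.findContours(l.astype(np.uint8),cv2.RETR_EXTERNAL,cv2.CHAIN_APPROX_NONE)[0][0].reshape(-1,2)
        P=onplane(c,cn,z)[:,:2].astype(np.float32)*1000
        (x,y),r=cv2.minEnclosingCircle(P)
        if 24<r<36: out.append((round(x/1000,4),round(y/1000,4),round(float(r),1)))
    return out
E
python3 - <<'E'
from h import *
t,s=cam("top"),cam("side")
np.set_printoptions(precision=4,suppress=True)
B=max(blobs(mask(t,*BLUE),3000),key=lambda b:b[0])[2]
r=rect(t,B,.096); print("cover",r[:5])
ctop=proj(t,np.c_[r[5],[.096]*4])
m=max((b for b in blobs(mask(s,*BLUE),1000)),key=lambda b:-abs(b[1][0]-308))[2].astype(np.uint8)
h=cv2.convexHull(max(cv2.findContours(m,0,1)[0],key=cv2.contourArea)); q=cv2.approxPolyDP(h,4,True).reshape(-1,2); print("sidequad",q.tolist())
ps=proj(s,np.c_[r[5],[.096]*4]); qs=np.array([q[np.argmin(((q-p)**2).sum(1))] for p in ps]); print("resid",qs-ps)
print("cover corners tri",tri(t,ctop,s,qs))
for n,(lo,hi) in dict(mat=((340,195),(470,305)),handle=((232,195),(280,220))).items():
    m=np.zeros((400,640),np.uint8); m[lo[1]:hi[1],lo[0]:hi[0]]=1
    m&=(t["pixels"].max(2)<60).astype(np.uint8)
    l=max(blobs(m),key=lambda b:b[0])[2]; print(n,rect(t,l,.004 if n=="mat" else .138)[:5])
R=[b for b in blobs(mask(t,(0,150,60),(8,255,255)),60) if abs(b[1][0]-319)<8][0]
print("lever",R[1],rect(t,R[2],.11)[:5])
g=greens(t); print(g)
caps=[(316.2,158.),(283.5,158.9),(251.4,161.9)]
for (x,y,_),c in zip(sorted(g,key=lambda a:-a[0]),caps):
    print("cap",[np.round(proj(s,[[x,y,z]])[0]-c,1).tolist() for z in(.06,.066,.072)])
E
```

```text
cover (0.5859111328125, 0.06853516387939453, 175.05062866210938, 187.0100555419922, 5.670858860015869)
sidequad [[342, 186], [287, 193], [278, 168], [327, 162]]
resid [[ 0.2518  1.0198]
 [-0.0835 -0.1637]
 [-0.9494 -0.337 ]
 [-0.6017  0.4638]]
cover corners tri [[ 0.4902  0.1537  0.0917]
 [ 0.5079 -0.0332  0.0966]
 [ 0.6805 -0.0159  0.0977]
 [ 0.6629  0.1705  0.0945]]
mat (0.4285798645019531, -0.35437567138671877, 212.48220825195312, 228.9198455810547, 15.249547004699707)
handle (0.5849874267578125, 0.06760325622558594, 15.895709991455078, 107.9875717163086, 5.762378215789795)
lever [319.2, 214.8] (0.5470501098632813, -0.1039737548828125, 17.326059341430664, 89.71728515625, -76.52599430084229)
[(0.6946, -0.3322, 34.7), (0.6372, 0.2726, 30.4), (0.5171, 0.2836, 29.8), (0.3985, 0.2741, 29.9)]
cap [[55.6, 101.1], [55.7, 99.2], [55.9, 97.3]]
cap [[32.7, 0.4], [32.7, -1.1], [32.7, -2.5]]
cap [[32.5, -1.8], [32.4, -3.2], [32.3, -4.7]]
```

Everything checks out against the stated sizes and heights, and the (0.69,-0.33) hit is the multimeter screen. The lever is at about 0.14 rad, so I'm opening it now.

```bash
cat >> h.py <<'E'
CH=np.array([.5857,.0682]); CY=5.7
def rz(a): a=np.radians(a); return np.array([[np.cos(a),-np.sin(a)],[np.sin(a),np.cos(a)]])
PIV=CH+rz(CY)@[0,-.16]
def st(tag=""):
    s=read_state(); print(tag,"t%.1f"%s["t"],np.round(s["tool_pos"],4),np.round(s["eef_rot"],1),"F",np.round(s["force"],1),"w%.4f gf%.1f"%(s["gripper_width"],s["grasp_force"])); return s
def down(yaw): return [180,0,yaw]
def lever_pt(q,r=.08,z=.105):
    th=CY+180+q; p=PIV+r*np.array([np.cos(np.radians(th)),np.sin(np.radians(th))]); return [*p,z]
def turn(q0,q1,off=180):
    """pinch the lever at q0 (deg), turn it to q1, release, retreat"""
    y=lambda q:CY+q+180-off
    p=lever_pt(q0)
    robot.move_gripper(.05,20)
    robot.move_ptp([p[0],p[1],.24],down(y(q0))); robot.line_to(p,speed=.12,stop_force=10); st("at")
    robot.move_gripper(0.0,20); st("pinched")
    n=int(np.ceil(abs(q1-q0)/9))
    for q in np.linspace(q0,q1,n+1)[1:]:
        robot.line_to(lever_pt(q),down(y(q)),speed=.08)
    st("turned"); robot.move_gripper(.05)
    p=lever_pt(q1,z=.26); robot.line_to(p,speed=.15); st("clear")
def lever_angle():
    c=cam("top"); m=mask(c,(0,150,60),(8,255,255)); u=proj(c,[[*PIV,.11]])[0]
    b=[b for b in blobs(m,60) if np.hypot(*(np.array(b[1])-u))<45]
    for _,p,l in b:
        r=rect(c,l,.11); d=np.array(r[:2])-PIV; print("lever deg",np.degrees(np.arctan2(d[1],d[0]))%360-180-CY,"axis",r[4],r[2:4])
E
python3 - <<'E'
from h import *
s=st("start"); p=s["tool_pos"]
robot.line_to([p[0],p[1],.3])
print([robot.inverse_kinematics([*lever_pt(q)[:2],.105],down(CY+q)) is not None for q in(8,50,92)])
turn(7.9,93)
lever_angle()
c=cam("side"); t=cam("top")
cv2.imwrite("pics/l1.png",np.vstack([cv2.resize(t["pixels"][140:290,170:350],(720,600))[:300*2:1]])[:,:,::-1])
E
```

```text
start t0.3 [ 0.2795 -0.5589  0.1871] [-180.     0.    26.6] F [ 0.2  0.3 -0.6] w0.0939 gf0.0
[True, True, True]
at t5.2 [ 0.5243 -0.1099  0.1057] [ 1.80e+02 -1.00e-01  1.36e+01] F [ 0.2 -0.1  0.1] w0.0499 gf0.0
pinched t6.0 [ 0.5238 -0.1098  0.105 ] [-180.     0.    13.6] F [-0.5  0.3 -0.2] w0.0006 gf0.0
turned t9.0 [ 0.6131 -0.1699  0.1048] [-180.    -0.    98.3] F [-0.7  0.3  0.2] w0.0003 gf0.0
clear t11.1 [ 0.6133 -0.1701  0.2591] [-179.9   -0.    98.7] F [-0.5 -0.4  0.3] w0.0502 gf0.0
lever deg 7.6715187502210425 axis -76.52599430084229 (17.326059341430664, 89.71728515625)
```

The pinch closed on nothing and the lever hasn't moved. I'll check the lever's height by triangulation and look at where the tool really is.

```bash
python3 - <<'E'
from h import *
t,s=cam("top"),cam("side")
a=[b[1] for b in blobs(mask(t,(0,150,60),(8,255,255)),15)]; b=[x[1] for x in blobs(mask(s,(0,150,60),(8,255,255)),15)]
print(a,b)
print(tri(t,[[319.2,214.8]],s,[[302.6,200.9]]))
e=read_state(); p=e["tool_pos"]; print(p, proj(t,[p+[0,0,-.019]]),proj(s,[p+[0,0,-.019]]))
a=t["pixels"][140:290,220:420];b=s["pixels"][100:250,200:400]
cv2.imwrite("pics/l2.png",np.vstack([cv2.resize(x,None,fx=2,fy=2,interpolation=2) for x in(a,b)])[:,:,::-1])
E
```

```text
[[281.9, 136.1], [133.2, 152.0], [319.3, 214.8], [283.0, 264.1], [233.7, 269.0]] [[349.1, 127.6], [259.9, 174.7], [261.1, 185.8], [259.5, 195.8], [302.7, 201.1], [260.8, 207.6], [384.8, 205.7], [426.1, 245.3]]
[[ 0.54715766 -0.10437409  0.10685377]]
[ 0.61355663 -0.17004763  0.25953531] [[340.9097408  177.73390577]] [[329.35804354 167.00545132]]
```

View pics/l2.png

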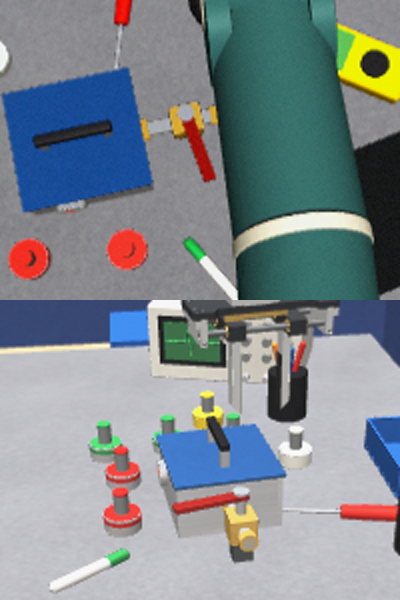

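The side view shows fingertips near (317,155) and (352,157), while my projection of the tip point is (329,167). I'll compare the tool model with the image more closely.

```bash
python3 - <<'E'
from h import *
s=cam("side"); t=cam("top"); e=read_state(); p=e["tool_pos"]; print(e["joints"],e["gripper_width"],p)
print(proj(s,[[.28,-.559,.187],[.28,-.559,.168]]), s["world_to_cam"][:3,3],t["world_to_cam"][:3,3])
im=s["pixels"].copy()
R=rz(e["eef_rot"][2]); 
crop=cv2.resize(im[80:200,260:420],None,fx=5,fy=5,interpolation=cv2.INTER_CUBIC)
y=np.array([*(R@[0,1]),0])
for q,c in((p,(255,0,0)),(p+[0,0,-.019]+.025*y,(0,255,0)),(p+[0,0,-.019]-.025*y,(0,255,255))):
    u=(proj(s,[q])[0]-[260,80]+.5)*5; cv2.drawMarker(crop,tuple(int(v) for v in u),c,0,16,2)
cv2.imwrite("pics/l3.png",crop[:,:,::-1])
E
```

```text
[ 39.49429226  26.19983292 -37.76133944  84.5929331   16.26144825
  74.77697322   9.01003063] 0.04998967856180716 [ 0.61360912 -0.17004997  0.25972953]
[[174.0309354  305.05088978]
 [176.02319769 313.05220572]] [-0.58956577  0.08842317  1.24434555] [-0.05351366  0.6218898   1.28086187]
```

View pics/l3.png

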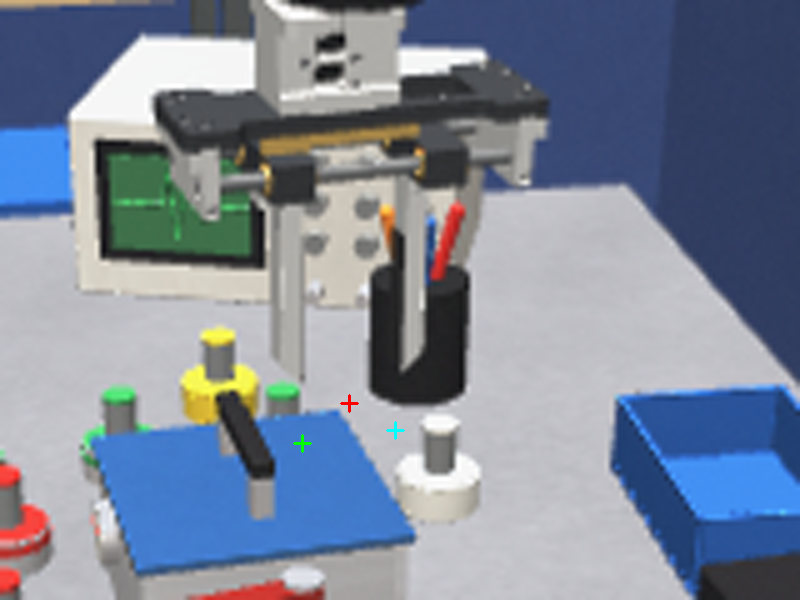

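The fingertips sit about 13 px (roughly 28 mm) above their modelled place, high enough to pass over the lever. A gentle touch on the fixed mat will give the true tip height, and the side image there gives the lateral offset.

```bash
python3 - <<'E'
from h import *
robot.move_ptp([.43,-.354,.2],down(15)); robot.move_gripper(.0); st("above")
hit=robot.line_to([.43,-.354,.012],speed=.04,stop_force=6); e=st(f"hit{hit}"); 
t,s=cam("top"),cam("side"); p=e["tool_pos"]
print(e["joints"],proj(s,[[*p[:2],.004]]),proj(t,[[*p[:2],.004]]))
robot.line_to([.43,-.354,.2]); st("up")
cs=s["pixels"][200:350,200:340]; ct=t["pixels"][180:330,340:480]
cv2.imwrite("pics/l4.png",np.hstack([cv2.resize(x,None,fx=2.8,fy=2.8,interpolation=2) for x in(cs,ct)])[:,:,::-1])
E
```

```text
above t13.4 [ 0.43  -0.354  0.2  ] [180.  -0.  15.] F [ 0.1 -0.7  0.1] w0.0006 gf0.0
hitFalse t18.2 [ 0.43  -0.354  0.012] [180.  -0.  15.] F [ 0.2 -0.1 -0.6] w0.0005 gf0.0
[ 49.73679607  31.28558404 -16.93684835 109.05971904  13.1899035
  41.52743397 -49.80391988] [[266.01792122 292.89068283]] [[405.98183064 248.47845872]]
up t19.7 [ 0.4297 -0.3538  0.1992] [-179.9    0.    15. ] F [-0.2 -0.4 -0. ] w0.0004 gf0.0
```

View pics/l4.png

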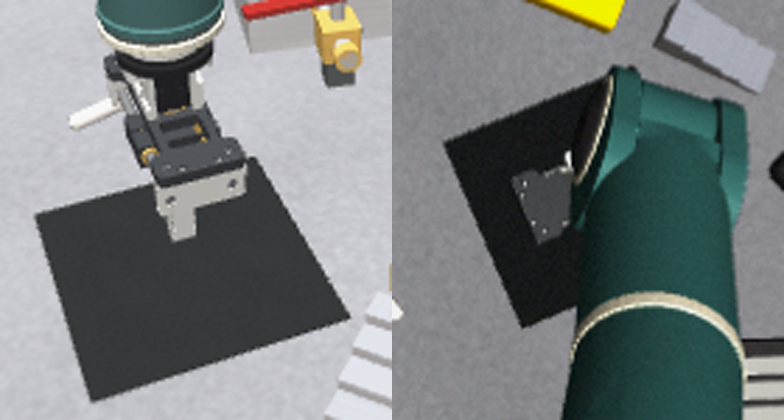

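Tip is at (265,284) in the side view and no contact was made, so the reported TCP seems to be too low by about 30 mm. I'll continue down gently to find the true contact height.

```bash
python3 - <<'E'
from h import *
robot.line_to([.43,-.354,.02],speed=.1)
hit=robot.line_to([.43,-.354,-.05],speed=.02,stop_force=5); e=st(f"hit{hit}")
t,s=cam("top"),cam("side"); p=e["tool_pos"]
print(proj(s,[[*p[:2],.004]]))
robot.line_to([.43,-.354,.15]); st("up")
cs=s["pixels"][260:320,225:305]
cv2.imwrite("pics/l5.png",cv2.resize(cs,None,fx=5,fy=5,interpolation=2)[:,:,::-1])
E
```

```text
hitTrue t23.5 [ 0.4301 -0.354  -0.0138] [-180.    0.   15.] F [-2.1  1.   9.5] w0.0007 gf4.9
[[266.05142127 292.89321029]]
up t24.8 [ 0.4296 -0.3537  0.1492] [-1.799e+02  1.000e-01  1.500e+01] F [-0.3 -0.3 -0.4] w0.0005 gf0.0
```

View pics/l5.png

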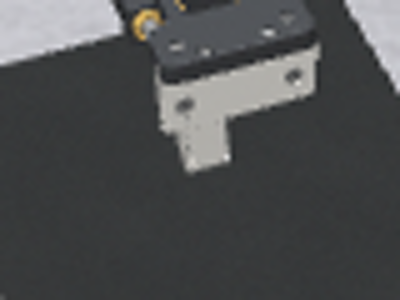

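Contact at a reported TCP z of -0.014, where 0.023 was expected. The tool frame is off by about 36–37 mm along z, and laterally it's right: tip at (267,293) against a predicted (266,293). I'll fold that correction into my helpers and retry the lever.

```bash
sed -i 's/robot\.move_ptp(/ptp(/g; s/robot\.line_to(/line(/g' h.py; cat >> h.py <<'E'
DZ=-.036   # reported TCP z = true pad z + DZ (from the mat touch)
def ptp(p,o): robot.move_ptp([p[0],p[1],p[2]+DZ],o)
def line(p,o=None,speed=.15,stop_force=None): return robot.line_to([p[0],p[1],p[2]+DZ],o,speed=speed,stop_force=stop_force)
E
python3 - <<'E'
from h import *
line([.43,-.354,.3])
turn(7.7,93)
lever_angle()
E
```

```text
at t29.0 [ 0.5242 -0.1096  0.0696] [ 1.80e+02 -1.00e-01  1.34e+01] F [-1.2  0.2  0.7] w0.0500 gf0.0
pinched t29.6 [ 0.5238 -0.1097  0.069 ] [180.    0.   13.4] F [-1.1 -1.3  2. ] w0.0181 gf20.0
turned t32.6 [ 0.6095 -0.1707  0.0681] [-179.5    0.    98.2] F [-27.3  -8.8  16.4] w0.0178 gf19.8
clear t34.4 [ 0.6133 -0.1701  0.2231] [-179.9   -0.    98.7] F [-0.4  0.3  0.4] w0.0501 gf0.0
lever deg 89.99666608792016 axis 5.499322414398193 (18.39852523803711, 48.451114654541016)
```

Lever is fully open at 90°. Next, the cover goes to the mat.

```bash
cat >> h.py <<'E'
HY=CY+90
MAT=[.4286,-.3544]; MY=15.25+90
E
python3 - <<'E'
from h import *
x,y=.5853,.068
robot.move_gripper(.05,50)
ptp([x,y,.25],down(HY)); print("stop",line([x,y,.131],speed=.1,stop_force=10)); st("at")
robot.move_gripper(0,50); g=st("gripped")
np.save("grip.npy",np.r_[g["tool_pos"],g["eef_rot"]])
line([x,y,.27],speed=.1); st("up")
mid=[(x+MAT[0])/2,(y+MAT[1])/2,.27]
line(mid,down((HY+MY)/2),speed=.15); line([*MAT,.27],down(MY),speed=.15); st("over mat")
print("stop",line([*MAT,.07],speed=.12,stop_force=12)); print("stop",line([*MAT,.052],speed=.02,stop_force=6)); p=st("down")
np.save("place.npy",np.r_[p["tool_pos"],p["eef_rot"]])
robot.move_gripper(.05); line([*MAT,.2]); st("clear")
ptp([.5,-.1,.4],down(60))
t,s=cam("top"),cam("side")
cv2.imwrite("pics/c1.png",np.hstack([cv2.resize(x,None,fx=1.25,fy=1.25,interpolation=2)[:, :400] if 0 else x[100:,140:540] for x in(t["pixels"],s["pixels"])])[:,:,::-1])
print(greens(t))
E
```

```text
stop False
at t37.0 [0.5857 0.0681 0.0956] [180.    0.   95.7] F [-0.7 -0.3  0.2] w0.0500 gf0.0
gripped t37.6 [0.5854 0.068  0.0951] [180.   -0.   95.7] F [ 0.5  0.  -0.2] w0.0155 gf50.0
up t39.1 [0.5851 0.0679 0.2334] [-180.    -0.    95.7] F [-0.6  0.2 -3.8] w0.0154 gf50.0
over mat t42.5 [ 0.429  -0.3537  0.2341] [180.    0.  105.3] F [ 0.8  1.2 -4.2] w0.0157 gf50.0
stop False
stop True
down t45.0 [ 0.4284 -0.3543  0.019 ] [-180.    -0.   105.3] F [-1.7 -0.2  7.4] w0.0157 gf50.0
clear t46.8 [ 0.4282 -0.3542  0.1632] [-1.799e+02 -1.000e-01  1.052e+02] F [-0.4  0.3  0.8] w0.0500 gf0.0
[(0.6946, -0.3322, 34.7), (0.6487, 0.2413, 30.3), (0.5171, 0.2836, 29.8), (0.3989, 0.2742, 29.8)]
```

View pics/c1.png

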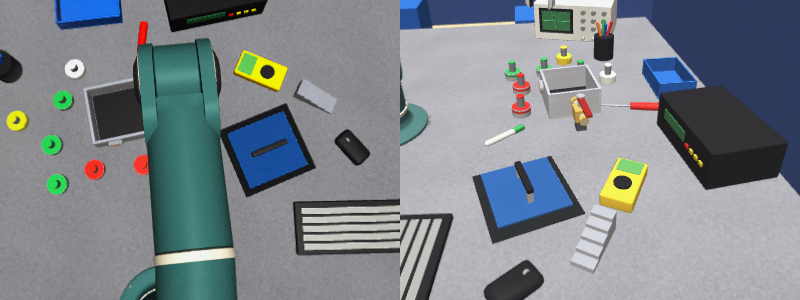

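Cover lies centred on the mat, handle up, at about (268,150) in the left panel, and the chamber is open. No fourth green one is there. One green was knocked, to (0.649,0.241), so I re-measure before every pick.

```bash
cat >> h.py <<'E'
SLOT=[(-.037,-.040),(.037,-.040),(-.037,.040),(.037,.040)]
def slot(i): return CH+rz(CY)@np.array(SLOT[i])
def outside(c):
    return [g for g in greens(c) if g[1]>.0 and np.abs(rz(-CY)@(np.array(g[:2])-CH)).max()>.10]
def load(g,i):
    x,y=g[:2]; sx,sy=slot(i)
    robot.move_gripper(.055,40)
    ptp([x,y,.2],down(CY)); print("stop",line([x,y,.052],speed=.12,stop_force=8))
    robot.move_gripper(0,40); st("grip")
    line([x,y,.24],speed=.15); e=st("up")
    if e["gripper_width"]<.015: print("LOST"); return False
    line([sx,sy,.24],speed=.2); st("over"); line([sx,sy,.075],speed=.12,stop_force=12)
    print("stop",line([sx,sy,.056],speed=.02,stop_force=5)); e=st("placed")
    robot.move_gripper(.042); line([sx,sy,.2]); return True
def home(): ptp([.5,-.25,.4],down(40))
E
python3 - <<'E'
from h import *
home(); c=cam("top"); g=outside(c); print(g)
load(max(g),1)
home(); c=cam("top"); print("out",outside(c),"in",greens(c,.036))
cv2.imwrite("pics/p1.png",cv2.resize(c["pixels"][150:300,140:340],None,fx=3,fy=3,interpolation=2)[:,:,::-1])
E
```

```text
[(0.6488, 0.2415, 30.1), (0.517, 0.2837, 29.8), (0.3985, 0.2741, 29.9)]
stop False
grip t53.1 [0.6488 0.2416 0.0161] [-180.    -0.     5.7] F [-0.6  0.8  0.1] w0.0233 gf40.0
up t54.5 [0.6485 0.2413 0.203 ] [1.8e+02 1.0e-01 5.7e+00] F [-0.6 -0.3 -1.8] w0.0233 gf40.0
over t55.8 [0.6264 0.0335 0.2041] [-180.    -0.     5.8] F [-0.4 -0.2 -1.7] w0.0233 gf40.0
stop True
placed t58.0 [0.6264 0.0321 0.0237] [-180.     0.     5.7] F [-0.1  0.3  3.9] w0.0230 gf40.0
out [(0.5171, 0.2836, 29.8), (0.3985, 0.2741, 29.9)] in [(0.6262, 0.0323, 30.5), (0.516, 0.2814, 29.7), (0.3981, 0.2719, 29.8)]
```

View pics/p1.png

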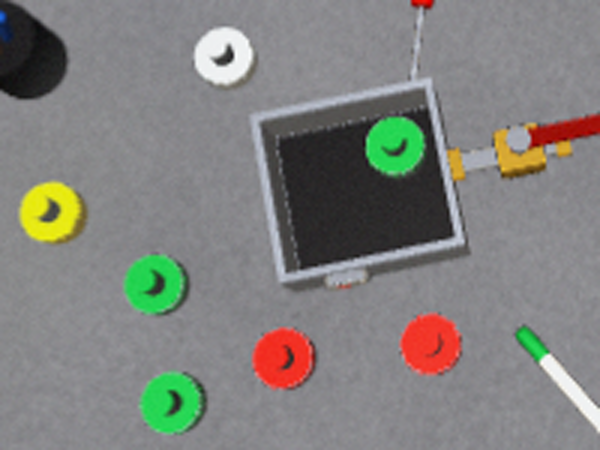

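First one stands upright in its slot at (395,145) in the crop. Two remain, at (155,283) and (172,402).

```bash
python3 - <<'E'
from h import *
ok=True
for i in(0,3):
    c=cam("top"); g=outside(c)
    ok=load(max(g),i); home(); c=cam("top"); print("out",outside(c),"in",greens(c,.036), "want",slot(i))
    if not ok: break
cv2.imwrite("pics/p2.png",cv2.resize(c["pixels"][150:350,140:480],None,fx=2,fy=2,interpolation=2)[:,:,::-1])
E
```

```text
stop False
grip t65.5 [0.517  0.2838 0.0161] [-180.    -0.     5.7] F [0.7 0.2 1.8] w0.0234 gf40.0
up t66.9 [0.5167 0.2834 0.2032] [1.8e+02 1.0e-01 5.7e+00] F [-0.1 -0.6 -1.6] w0.0232 gf40.0
over t68.4 [0.5527 0.0259 0.2041] [-180.    -0.     5.8] F [ 0.5 -0.3 -2.3] w0.0234 gf40.0
stop True
placed t70.7 [0.5528 0.0248 0.0237] [-180.     0.     5.7] F [-0.9 -0.1  3.9] w0.0233 gf40.0
out [(0.3989, 0.2742, 29.8)] in [(0.6257, 0.0326, 30.9), (0.5529, 0.0243, 30.5), (0.3984, 0.272, 29.6)] want [0.55285573 0.02472295]
stop False
grip t78.1 [0.399  0.2743 0.0161] [-180.    -0.     5.7] F [ 0.6 -0.2  2.1] w0.0234 gf40.0
up t79.5 [0.3986 0.2739 0.2033] [1.8e+02 1.0e-01 5.7e+00] F [-0.4 -0.1 -2.7] w0.0234 gf40.0
over t81.0 [0.618  0.1126 0.2042] [-180.    -0.     5.8] F [-0.4  0.4 -2.8] w0.0236 gf40.0
stop True
placed t83.3 [0.6185 0.1117 0.0238] [-180.     0.     5.7] F [0.9 0.7 3.1] w0.0233 gf40.0
out [] in [(0.6261, 0.0323, 30.6), (0.6181, 0.1116, 30.9), (0.5529, 0.0243, 30.5)] want [0.61854427 0.11167705]
```

View pics/p2.png

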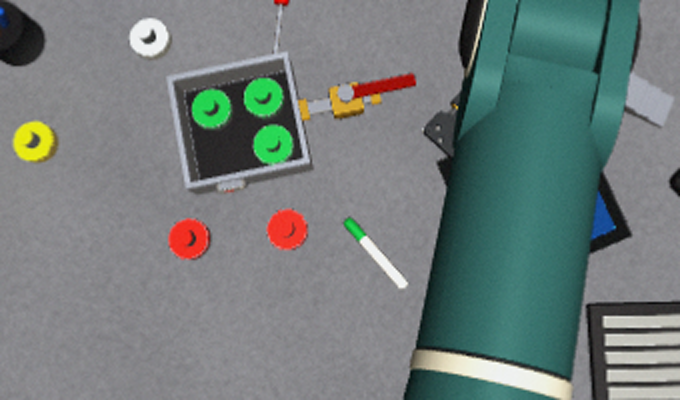

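All three stand in the chamber at (211,108), (263,97) and (273,145). Now the cover goes back: regrip at the recorded pose and return to the recorded seated pose.

```bash
python3 - <<'E'
from h import *
G=np.load("grip.npy"); x,y=G[:2]; P=np.load("place.npy"); mx,my=P[:2]
robot.move_gripper(.05,60)
ptp([mx,my,.2],down(MY)); print("stop",line([mx,my,.055],speed=.1,stop_force=10))
robot.move_gripper(0,60); st("grip")
line([mx,my,.27],speed=.1); st("up")
line([(x+mx)/2,(y+my)/2,.27],down((HY+MY)/2),speed=.15); line([x,y,.27],down(HY),speed=.15); st("over")
line([x,y,.16],speed=.1,stop_force=12); robot.pause(.3); st("near")
s=cam("side"); cv2.imwrite("pics/r1.png",cv2.resize(s["pixels"][100:250,220:420],None,fx=3,fy=3,interpolation=2)[:,:,::-1])
E
```

```text
stop False
grip t90.3 [ 0.4285 -0.3543  0.019 ] [180.    0.  105.3] F [ 0.2 -0.1  1. ] w0.0153 gf60.0
up t92.6 [ 0.4283 -0.3542  0.2336] [-180.    -0.   105.3] F [-0.  -0.7 -4.1] w0.0155 gf60.0
over t95.9 [0.5854 0.0672 0.234 ] [-180.     0.    95.6] F [-0.1  0.2 -4.6] w0.0154 gf60.0
near t97.5 [0.5856 0.068  0.1242] [180.    0.   95.7] F [ 0.5  0.3 -3.2] w0.0151 gf60.0
```

View pics/r1.png

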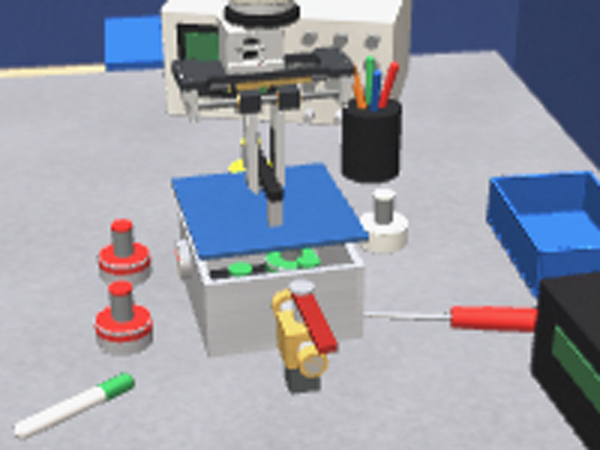

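Cover hangs level, aligned above the chamber (260,205 in the crop), with the lever open. I'll lower it and check the seating.

```bash
python3 - <<'E'
from h import *
G=np.load("grip.npy"); x,y=G[:2]
print("stop",line([x,y,.128],speed=.03,stop_force=7)); st("seat")
robot.move_gripper(.05); robot.pause(.3); st("rel"); line([x,y,.25]); home()
t,s=cam("top"),cam("side")
B=max((b for b in blobs(mask(t,*BLUE),2000) if b[1][1]>150),key=lambda b:b[0]); r=rect(t,B[2],.096); print(r[:5])
m=max(blobs(mask(s,*BLUE),800),key=lambda b:-abs(b[1][0]-308))[2].astype(np.uint8)
q=cv2.approxPolyDP(cv2.convexHull(max(cv2.findContours(m,0,1)[0],key=cv2.contourArea)),4,True).reshape(-1,2); print(q.tolist())
lever_angle()
E
```

```text
stop True
seat t98.4 [0.5853 0.068  0.095 ] [-180.     0.    95.7] F [-1.  -0.2  9. ] w0.0150 gf60.0
rel t99.4 [0.5846 0.0678 0.0943] [-179.9   -0.    95.7] F [ 0.2 -0.5 -0.3] w0.0492 gf0.0
(0.5843699951171875, 0.06850621032714843, 175.09512329101562, 186.73785400390625, 5.633029460906982)
[[341, 185], [287, 194], [278, 168], [327, 163]]
lever deg 89.24386527426161 axis 5.289039134979248 (17.336471557617188, 88.91763305664062)
```

Seated: same height (reported 0.095) and same outline as at the start. Now close the lever.

```bash
python3 - <<'E'
from h import *
turn(89.5,-3.5)
home(); lever_angle(); st()
t,s=cam("top"),cam("side")
B=max((b for b in blobs(mask(t,*BLUE),2000) if b[1][1]>150),key=lambda b:b[0]); print(rect(t,B[2],.096)[:5])
cv2.imwrite("pics/f.png",np.hstack([cv2.resize(a,None,fx=2,fy=2,interpolation=2) for a in(t["pixels"][130:330,150:350],s["pixels"][100:300,210:410])])[:,:,::-1])
E
```

```text
at t104.2 [ 0.6093 -0.1708  0.0698] [179.9   0.   95.2] F [ 0.3  0.3 -0.3] w0.0503 gf0.0
pinched t104.8 [ 0.6089 -0.1707  0.0691] [180.    0.   95.2] F [ 0.2 -0.8  1.7] w0.0179 gf20.0
turned t108.1 [ 0.5232 -0.0988  0.0693] [ 1.797e+02 -1.000e-01  2.500e+00] F [ 11.1 -22.2  -8.6] w0.0182 gf20.1
clear t110.0 [ 0.5212 -0.094   0.2232] [-1.8e+02  1.0e-01  2.2e+00] F [-0.  -0.   0.2] w0.0496 gf0.0
lever deg 0.192537623215844 axis -84.66132688522339 (17.86130142211914, 91.0262451171875)
 t111.0 [ 0.5001 -0.2488  0.3629] [-179.9    0.    40. ] F [ 1.3 -0.5 -1.5] w0.0499 gf0.0
(0.58429638671875, 0.06837192535400391, 174.92677307128906, 187.01333618164062, 5.667037010192871)
```

View pics/f.png

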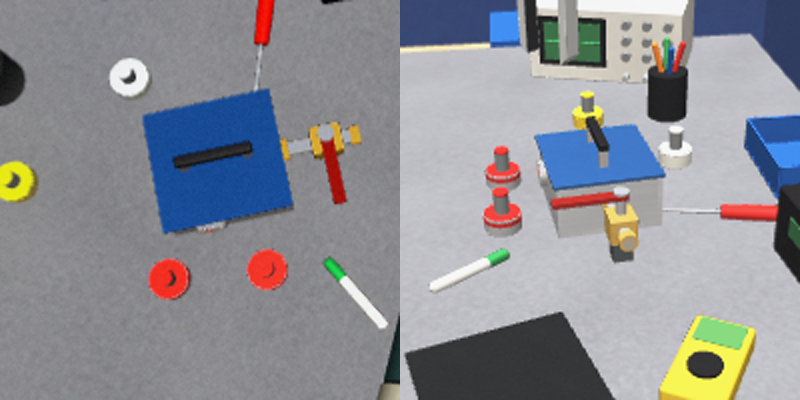

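The cover is flush at (218,160), the lever is closed at (335,170) reading 0.2°, and the rejects and bystanders are where they started. Handing in.

```bash
python3 -c "
from cell import job_done; print(job_done())"
```

```text
the job is handed in; nothing more can be done
None
```

I handed the job in at about 111 s on the robot's clock: the three green-banded transducers found stand upright in the chamber, the cover is back flush, and the valve lever is fully closed (measured at about 0.2°). The lever needed a second try because the tool frame read about 36 mm off in height; I corrected for that, and the missed first pass moved nothing.

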